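Refit the panel air filter without crushing it

TASK

Refit the clean panel air filter: swing the half-open lid of the black filter housing right back, slide the filter along the bench, square into the housing's mouth, until it rests against the seal plate, then close the lid without slamming it and swing the steel clip over it. The filter is thin and crushes easily, so slide it gently and never press or squeeze it with more than 15 N. Leave the other loose things on the bench as they are.

Things in the scene. Friction and masses are not known exactly. Their poses are not given: they have to be found in the camera images.
- filter: panel air filter, a rigid grey frame 84 mm wide (its x) by 120 mm long (its y) by 34 mm high with white paper pleats on top, about 0.18 kg, lying flat and loose on the bench; either end may go in first. Origin: centre of its underside, on the bench. It slides with about 1 to 2 N; forces on it above 15 N crush it
- housing: black filter housing fixed to the bench, 100 mm wide (x), walls 44 mm high, 6 mm thick, with a hinge ledge out to x = +74 mm. Origin: at bench level; z up. Inside it is a straight channel along its y, 88 mm wide, centred on x = 0, closed at the -y end; its floor is level with the bench. The mouth is at y = +62 mm; beyond it, cheeks flare outwards to y = +86 mm, where they are about 108 mm apart
- housing_mouth (a point): centre of the housing's mouth at bench level (x = 0, y = +62 mm in the housing's frame); same axes as the housing
- seal_face (a point): centre of the seal plate's face, 19 mm up: an aluminium plate 84 mm wide across the channel's closed end, facing the mouth, at y = -62 mm in the housing's frame when untouched. It is sprung (0.7 N per mm), gives up to 10 mm, then is solid. A filter just touching it has its centre at y = -2 mm and its rear end 4 mm inside the mouth
- lid (a joint): angle of the housing's lid: 0 closed, 2.4 rad all the way back at its stop; swung right back means more than 2.0. A grey plate 5 mm thick, 154 mm long (housing y = -86 to +68 mm). When closed it reaches from its hinge towards the housing's -x; opening lifts its free edge up and over to +x. It stays where it is left (stiff hinge, about 1 to 2 N at the free edge)
- lid_hinge (a point): point on the lid's hinge line, which is parallel to the housing's y, at x = +70 mm, z = 48.5 mm in the housing's frame. A tab 22 mm deep hangs from the lid across the mouth (housing y = +66 to +70 mm, 75 to 115 mm from the hinge line), so the filter enters only with the lid well back, and the lid shuts only if the filter is in
- lid_edge (a point): middle of the lid's free edge, 130 mm from the hinge line, on an aluminium lip 8 mm wide, 60 mm long and 10 mm thick; moves with the lid
- clip (a joint): angle of the steel holding clip: 0 open, 1.57 rad fully over the lid; over the lid means more than 1.35. A flat bar that turns level about an upright pivot; at 0 it points along the housing's -x, at 1.57 along its +y, over the closed lid. Its underside is 57 mm, its top 63 mm above the bench. It stays where it is left (about 1 N at the tab)
- clip_pivot (a point): the clip's pivot, 60 mm above the bench, at x = 0, y = -100 mm in the housing's frame
- clip_tab (a point): top centre of the clip's upright tab, a black cylinder 12 mm across that stands 30 mm above the bar's top (from 63 to 93 mm above the bench), 62 mm from the pivot; moves with the clip
- plug_carton: cardboard carton lying on the bench, 30 x 85 x 30 mm (bystander). Origin: centre of its underside
- scraper: wooden-handled scraper 170 mm long, 40 mm wide, 16 mm high lying on the bench (bystander), handle to its -x. Origin: centre of its underside
- oil_bottle: standing oil bottle, 64 mm across, 170 mm high (bystander). Origin: centre of its underside
- cartridge: standing round filter cartridge, 72 mm across, 80 mm high (bystander). Origin: centre of its underside
- wrench: steel wrench 180 mm long lying at the back of the bench (bystander). Origin: centre of its underside
- grease_tin: standing tin, 70 mm across, 75 mm high (bystander). Origin: centre of its underside
Not all that is in view belongs to the job. There is more than one size of the filter; the one meant has the size given above.

How it is judged (in metres and radians):
On the way, in this order (a step that is already met when the one before it is completed fails the run):
1. the lid is swung right back (value of joint lid above 2 rad), for 0.1 s.
2. the filter is in the housing, against the seal plate (within 5 mm), the lid still open (y of filter in the frame of housing between -0.016 and 0.003 m and x of filter in the frame of housing between -0.008 and 0.008 m and height (world z) of filter below 0.006 m and value of joint lid above 1.2 rad), for 0.2 s.
3. the lid is closed over the filter (value of joint lid below 0.06 rad), for 0.2 s.
4. the clip is swung over the closed lid (value of joint clip above 1.35 rad and value of joint lid below 0.06 rad), for 0.2 s.
At the end, for the whole second after the job is handed in: The filter lies flat and at rest in the housing, within 5 mm of touching the untouched seal plate's face (or pressed into it), square within 0.08 rad; the lid is closed within 0.06 rad and the clip is over it (beyond 1.35 rad) (all of step 4 and y of filter in the frame of housing between -0.016 and 0.003 m and x of filter in the frame of housing between -0.008 and 0.008 m and angle between the y axis of filter and the y axis of housing, either way round below 0.08 rad and height (world z) of filter below 0.006 m and angle between filter's own z axis and vertical below 0.1 rad and linear speed of filter below 0.02 m/s).
It fails at once if the filter is pressed or squeezed with more than 15 N (by the gripper, the arm or the housing) (contact force between any of the fingers, the arm, housing and filter above 15 N).
It fails at once if the lid is slammed (closing faster than 4 rad/s) (velocity of joint lid below -4 rad/s).
It fails at once if another loose thing on the bench is moved by more than 25 mm (distance of any of plug_carton, scraper, oil_bottle, cartridge, wrench, grease_tin from where it was at the start of the episode above 0.025 m).
It also fails if it takes over 72 s, if anything falls off the work surface, if the arm or the gripper's body presses on something with over 40 N, if the wrist force passes 120 N, or if a joint passes its speed limit or range.

ROBOT

A 6-joint arm with a two-finger parallel gripper is mounted at the origin on the work surface. World frame = base frame: x ahead of the robot, y to its left, z up, the work surface at z = 0. Lengths are in m, angles in degrees, forces in N, time in s.
With the tool pointing down it reaches from about 0.325 to 1 m from the base axis. Payload 5.1 kg.
Tool frame: the origin (TCP) lies at the very end of the fingers, on their centre line; the grasp point (between the pads) lies arm.hold_point_z behind it (arm.hold_point_z is the distance from the TCP to the grasp point, in m); z points along the fingers, y is the line along which they close (so a half turn about z gives the same grasp; the last joint's range is limited). The gripper opens to 85 mm and grips with 20 to 120 N. Pads are 22 mm wide; open, the fingers measure 114 mm over their backs; the gripper's body (76 mm by 85 mm) begins 54 mm behind the grasp point. The pads swing forward as they close: fully open they stand 13 mm farther back than shut.
Start: joints at [71.471, 7.093, 94.555, -0, 78.352, -4.733], TCP at [0.155, 0.631, 0.231] pointing down, gripper open.
Joint ranges: [-149.61, 149.61], [-58.7, 133.49], [1.44, 155.28], [-77.14, 257.14], [18.33, 153.61], [-166.67, 166.67]. Speed limits (degrees/s): [147.25, 147.25, 180, 180, 180, 180].

INTERFACE

Orientations are given as a 3x3 rotation matrix whose columns are the frame's x, y, z axes.
In Python, from cell import monitor, optics, arm gives the robot as it stands.
- The arm moves only by the tool carry_out, never from a script. Its argument "increments" is a list of rows, each an object of numbers: "grip": the opening, from 0 (shut) to 1 (fully open); "x", "y", "z": the shift along the tool's x, y, z in cm; "twist": the turn about the tool's z in degrees. A call has exactly 8 rows; each row is the pose to reach, as a shift and turn from the pose commanded when the call began, along the tool's axes at that moment; what a row does not reach only later rows make up. A row lasts 1/8 s, in which the tool goes at most 62.5 mm and 10.7 degrees, less where a joint would pass 70% of its speed; a pose out of reach is approached as far as the arm can. A call with a gripper value outside its range is refused whole. The fingers move at their own pace and stop on an object; the grip force is fixed at half the most. Time passes only in rows, so rows that repeat a pose let the fingers close, or fill a call up. It gives the time, the measured TCP pose, the force, the opening and the grip force at its end, in the units of the state.
- monitor.sense(): the state, without advancing time (a new reading comes with each control period).
- optics.grab_frame(name): name is "side" or "top"; returns (picture, depth): 480x640x3 uint8, red, green, blue; 480x640 float32, m along the optical axis (not along the pixel's ray), 0 where there is no reading.
- optics.camera_info(name): a dict with "fx", "fy", "cx", "cy" (pixels), "R" (3x3) and "t" (3): a world point X has camera coordinates R X + t. Camera axes: x right, y down, z forward; pixel columns grow to the right and rows downward; lengths in m; the calibration is good to about 2 mm. A picture is of the moment at which its call begins. camera_info takes no time and is no camera call.
- arm.close_job(): hands the job in; it is judged then, once.
The state is a dict: "time": time; "joints": joint angles; "qvel": joint speeds; "effort": joint torques, N m; "ee_pos": TCP position; "eef_rot": TCP orientation; "ft_force": force on the tool from outside, world axes, zero at the start; "torque": the same for the moment, N m; "width": finger opening in m; "grasp_force": force on a finger pad.
Only numpy, scipy, OpenCV 4.12 (cv2) and the standard library are available. Lean on these libraries where they do the work, as an engineer would, in place of code of your own. Each camera call takes 0.05 s, during which the arm holds its last target. There are 200 camera calls.

## Working session

There is one attempt and no reset: what is moved stays moved. The work goes in short steps, Python scripts to look and compute and a tool call to move; the robot and the scene stay as the last step left them, time stands still between calls to the robot, and variables do not carry over. Pictures are saved under pics/ and viewed, at most 10 in all, crops included, and the job is handed in when it is done.

Besides the shell and the picture viewer there is one more tool, called after ">>>" by a JSON object that holds its "op" and its "data". carry_out: Moves the arm, as the interface text tells. Its arguments: {"type":"object","properties":{"increments":{"type":"array","items":{"type":"object","properties":{"grip":{"type":"number"},"x":{"type":"number"},"y":{"type":"number"},"z":{"type":"number"},"twist":{"type":"number"}}}}},"required":["increments"]}

```bash
ls; mkdir -p pics; cat > h.py <<'E'
import numpy as np, cv2
from cell import monitor, optics, arm
def grab(n):
    p,d=optics.grab_frame(n); return p,d,optics.camera_info(n)
def pts(d,c):
    v,u=np.mgrid[0:480,0:640]
    X=np.stack([(u-c['cx'])/c['fx']*d,(v-c['cy'])/c['fy']*d,d],-1)
    return (X-np.array(c['t']))@np.array(c['R'])   # R^T (X-t)
def proj(P,c):
    q=np.array(c['R'])@np.array(P)+np.array(c['t']); return q[0]/q[2]*c['fx']+c['cx'],q[1]/q[2]*c['fy']+c['cy']
E
python3 - <<'E'
from h import *
for n in('top','side'):
    p,d,c=grab(n); cv2.imwrite(f'pics/{n}0.png',p[:,:,::-1]); np.savez(f'{n}0.npz',p=p,d=d)
    print(n,c['fx'],np.round(c['R'],3).tolist(),np.round(c['t'],3), (-np.array(c['R']).T@c['t']).round(3))
s=monitor.sense();print(s['time'],s['ee_pos'],s['eef_rot'],s['ft_force'],s['width'],arm.hold_point_z)
E
```

```text
pics
top 539.3051190341351 [[0.012, -1.0, 0.009], [-0.996, -0.013, -0.086], [0.086, -0.008, -0.996]] [-0.037  0.603  1.306] [ 0.489 -0.02   1.354]
side 519.0355162902907 [[-0.985, -0.171, -0.018], [-0.093, 0.613, -0.785], [0.145, -0.771, -0.62]] [0.575 0.149 1.184] [0.408 0.921 0.86 ]
0.1 [0.15487524 0.63070234 0.23015522] [[-9.71144773e-01  2.38490085e-01 -5.56995954e-04]
 [ 2.38490713e-01  9.71143035e-01 -1.83994745e-03]
 [ 1.02113517e-04 -1.91969371e-03 -9.99998152e-01]] [-0.38608667 -0.56505394 -0.17992126] 0.0855029416461317 0.0187
```

View pics/top0.png

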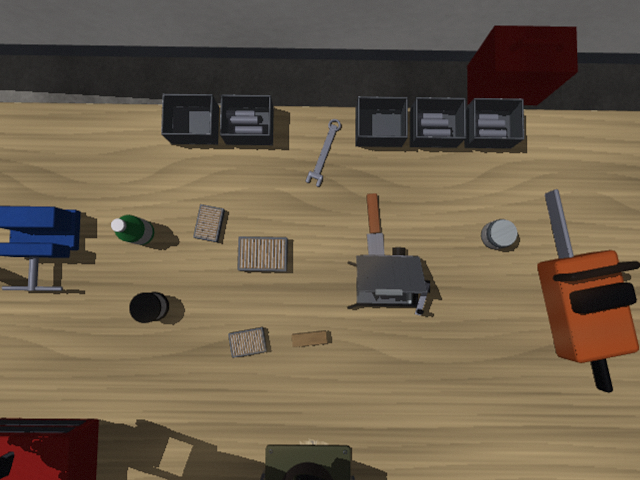

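View pics/side0.png

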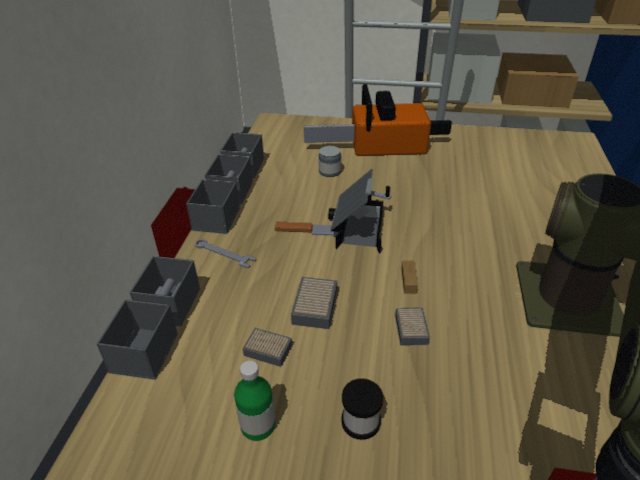

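The top view shows three filters at (263,254), (209,223) and (248,342). Only the one at (263,254), about 48x34 px at roughly 400 px/m (120x84 mm), fits the description. The other two are smaller. The housing is at about (388,280) with its mouth to the left (world +y). The hinge is on the far side (world +x), the lid's lip is at (388,293) and the clip tab is at (421,308).

```bash
python3 - <<'E'
from h import *
z=np.load('top0.npz');p,d=z['p'],z['d'];c=optics.camera_info('top');P=pts(d,c)
print('bench z',np.median(P[380:400,400:500,2]), P[254,263])
def rect(n,m,lo,hi):
    q=P[m&(P[...,2]>lo)&(P[...,2]<hi)]
    r=cv2.minAreaRect((q[:,:2]*1000).astype(np.float32));print(n,len(q),'z',np.median(q[:,2]).round(4),np.round(r[0],1),np.round(r[1],1),round(r[2],2))
def box(u0,u1,v0,v1):
    m=np.zeros((480,640),bool);m[v0:v1,u0:u1]=1;return m
rect('F',box(230,300,225,285),.024,.05)
rect('f2',box(190,232,200,246),.015,.05)
rect('f3',box(222,275,322,362),.015,.05)
# housing area: dump height map
H=P[240:322:4,340:440:4,2]*1000
print('cols',list(range(340,440,4)))
for i,r in enumerate(H): print(240+4*i,' '.join('%4d'%x for x in r))
img=cv2.resize(p[195:365,180:440,::-1],None,fx=3,fy=3,interpolation=cv2.INTER_CUBIC);cv2.imwrite('pics/crop1.png',img)
E
```

```text
bench z 0.00044805643707322793 [0.56406503 0.11347037 0.03576918]
F 1689 z 0.0352 [566.8 117.3] [ 83.8 120.3] 0.43
f2 839 z 0.0251 [642.1 253.5] [61.  85.6] 79.82
f3 880 z 0.025 [350.6 150.3] [60.1 86.3] 10.57
cols [340, 344, 348, 352, 356, 360, 364, 368, 372, 376, 380, 384, 388, 392, 396, 400, 404, 408, 412, 416, 420, 424, 428, 432, 436]
240    8    3    0    1    0    3    1    2    0    3    3    0    0    0   -3    1    1    3   -1    0    2   -1   -2    0    0
244    0    1    0    2    2    3    0    1    4    5    1 1353   -3    3    1    2    0    4    1    4    4    1   -1    1   -2
248   -1   -3    0    0    2    0    0    3    6    2    1    1    0   16   29   31   25    4   -3    1    3    3    0   -4    2
252   -1    0    6    0    0   -1   -2    1    5    3    2    0    1   22   33   34   26    1   -1    4 1353   -2    2   -3    0
256    0    3    4   -4   56   56   53   50   51   50   55   54   51   47   54   52   55   56   48   53    3    0    1    4    2
260    3   -5    1   -3   64   64   64   68   69   62   68   61   68   62   63   61   64   63   65   69    1    5 
[... 1249 characters left out ...]
   -5   -1    0   35    2   44   62   60    0    0    0
304    5    0   -2   10   42   44   46   45   45   40   43   42   48   45   39   45   45   44   48   43   62    1    0    3    0
308    1    0   38    3   -1    1   -1   -1   -1    1    1    0    1    0    0   -2    3   -7   -4   63   62   -3   -1    1    5
312    3    4    6    1 1353    2    0    0    0    2    1    2    1   -4    3    1    0    0   -1   66   88   -3    1    3   -3
316   -2    3    2    1    0   -2    1    1   -5    5    0    2    1    3    2    0   -2    0    1    0   -4    3   -2    3    2
320   -2    3    0    0   -1 1353   -1   -2   -2    1   -2    2    4    0    0   -3    0    0   -3    1   -4   -4   -2    1    0
```

View pics/crop1.png

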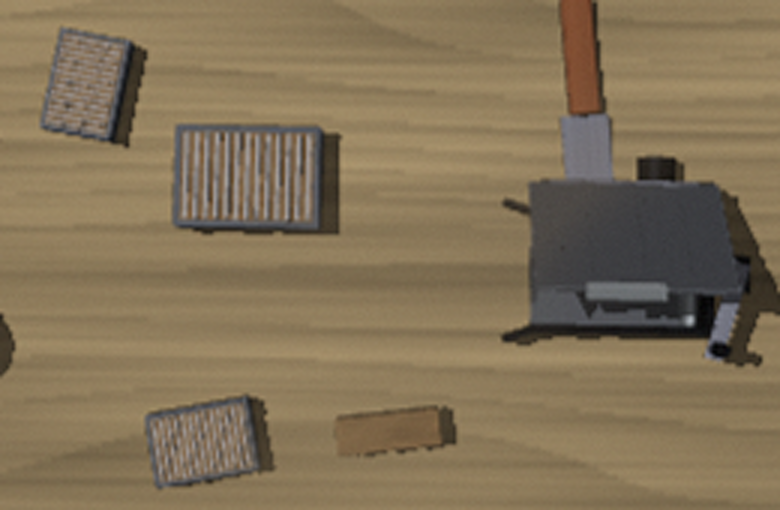

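```bash
python3 - <<'E'
from h import *
z=np.load('top0.npz');p,d=z['p'],z['d'];c=optics.camera_info('top');P=pts(d,c)
m=np.zeros((480,640),bool);m[258:288,362:418]=1
q=P[m&(P[...,2]>.055)]
A=np.c_[q[:,:2],np.ones(len(q))];co=np.linalg.lstsq(A,q[:,2],rcond=None)[0]
n=np.array([-co[0],-co[1],1]);n/=np.linalg.norm(n)
print('lid plane',co,'normal',n,'resid',np.std(A@co-q[:,2]))
# lid direction horizontal = -grad ; slope angle
g=co[:2];print('opening angle',np.arctan(np.hypot(*g)),'uphill dir',np.degrees(np.arctan2(g[1],g[0])))
# near wall
m[:]=0;m[300:308,356:410]=1
q=P[m&(P[...,2]>.040)&(P[...,2]<.05)]
v=cv2.fitLine((q[:,:2]).astype(np.float32),cv2.DIST_HUBER,0,.001,.001).ravel();print('near wall',v,len(q),'angle from +y',np.degrees(np.arctan2(v[0],v[1])), q[:,1].min(),q[:,1].max(),q[:,0].min(),q[:,0].max())
# lid ends & lip
m[:]=0;m[250:300,340:432]=1
q=P[m&(P[...,2]>.055)&(np.abs(P[...,2]-(P[...,:2]@co[:2]+co[2]))<.006)]
for zz in (.06,.08,.1,.12,.135): 
    s=q[np.abs(q[:,2]-zz)<.006];print(zz,'y',s[:,1].min(),s[:,1].max(),'x',np.median(s[:,0]))
# lip colour
for v in (288,290,292,294): print(v,[tuple(p[v,u]) for u in range(370,410,6)],P[v,372:406:8].round(3).tolist())
# cliptab
m[:]=0;m[303:316,412:426]=1
q=P[m&(P[...,2]>.082)];print('tab',len(q),q.mean(0) if len(q) else 0)
m[278:316,410:436]=1;q=P[m&(P[...,2]>.054)&(P[...,2]<.068)&(P[...,0]<.53)];print('bar',cv2.minAreaRect((q[:,:2]*1000).astype(np.float32)))
# side cam
z=np.load('side0.npz');c=optics.camera_info('side');S=pts(z['d'],c);sp=z['p']
q=S[(S[...,2]>.08)&(S[...,2]<.1)&(abs(S[...,0]-.42)<.06)&(abs(S[...,1]+.28)<.05)];print('side tab',len(q),q.mean(0) if len(q) else 0)
q=S[(abs(S[...,2]-.044)<.003)&(S[...,0]>.35)&(S[...,0]<.65)&(S[...,1]>-.32)&(S[...,1]<-.05)]
print('side z44 pts',len(q)); print(q[::max(1,len(q)//25)].round(3).tolist())
E
```

```text
lid plane [-1.26184986  0.32584461  0.82014864] normal [ 0.76815934 -0.19836003  0.60875653] resid 0.05805563964087521
opening angle 0.9163040270906758 uphill dir 165.5209393670661
near wall [ 0.00727309  0.99997354  0.4454836  -0.1759531 ] 127 angle from +y 0.41672096 -0.2428630175067444 -0.11431021700585564 0.44202925718592234 0.44857624681894614
0.06 y -0.22005191375859748 -0.14581421855778198 x 0.5543190133382195
0.08 y -0.22139740976072092 -0.1516505090445938 x 0.5370286723671678
0.1 y -0.225884253283893 -0.16138066761912948 x 0.5198879945152901
0.12 y -0.23554913538761119 -0.1797237338646673 x 0.5014283377098105
0.135 y -0.25373214293684515 -0.1771411124886304 x 0.4878668764465508
288 [(np.uint8(64), np.uint8(65), np.uint8(65)), (np.uint8(68), np.uint8(67), np.uint8(72)), (np.uint8(67), np.uint8(69), np.uint8(71)), (np.uint8(56), np.uint8(58), np.uint8(61)), (np.uint8(57), np.uint8(58), np.uint8(62)), (np.uint8(57), np.uint8(58), np.uint8(62)), (np.uint8(59), np.uint8(61), np.uint8(63))] [[0.485, -0.143, 0.138], [0.485, -0.162, 0.134], [0.485, -0.179, 0.139], [0.485, -0.197, 0.
[... 1500 characters left out ...]
59825897216797)
side tab 23 [ 0.43179578 -0.25614951  0.0884082 ]
side z44 pts 129
[[0.482, -0.27, 0.044], [0.479, -0.268, 0.043], [0.475, -0.259, 0.042], [0.461, -0.257, 0.045], [0.459, -0.256, 0.043], [0.442, -0.257, 0.043], [0.445, -0.255, 0.041], [0.447, -0.246, 0.041], [0.446, -0.23, 0.045], [0.445, -0.218, 0.044], [0.447, -0.21, 0.043], [0.446, -0.201, 0.043], [0.447, -0.18, 0.045], [0.447, -0.171, 0.046], [0.536, -0.153, 0.043], [0.446, -0.159, 0.045], [0.443, -0.157, 0.043], [0.445, -0.151, 0.044], [0.447, -0.146, 0.045], [0.536, -0.13, 0.043], [0.54, -0.127, 0.042], [0.542, -0.122, 0.042], [0.542, -0.115, 0.044], [0.448, -0.122, 0.044], [0.445, -0.12, 0.043], [0.442, -0.116, 0.043]]
```

```bash
python3 - <<'E'
from h import *
z=np.load('top0.npz');p,d=z['p'],z['d'];c=optics.camera_info('top');P=pts(d,c)
V=P[250:300,350:432].reshape(-1,3);V=V[(V[:,2]>.053)&(V[:,2]<.16)&(V[:,0]>.466)]
V=V[abs(V[:,2]-(.05+(.564-V[:,0])*1.17))<.012]
co=np.linalg.lstsq(np.c_[V[:,:2],np.ones(len(V))],V[:,2],rcond=None)[0];r=V[:,2]-V[:,:2]@co[:2]-co[2]
print('plane',co,'std',r.std(),'angle',np.arctan(np.hypot(*co[:2])),'yaw(deg, from grad)',np.degrees(np.arctan2(co[1],co[0]))-180)
print('hinge x at z=.0503 (top surf)',[(y,(.0503-co[2]-co[1]*y)/co[0]) for y in(-.1,-.18,-.26)])
for zz in np.arange(.055,.14,.01):
    s=V[abs(V[:,2]-zz)<.005,1];print(round(zz,3),np.percentile(s,[1,99]).round(4),end=' ')
print()
T=P[302:318,410:428].reshape(-1,3)
t=T[(T[:,2]>.08)&(T[:,2]<.1)];print('tab top',len(t),t.mean(0))
q=P[285:318,410:432].reshape(-1,3);q=q[(q[:,2]>.057)&(q[:,2]<.068)&(q[:,0]<.475)];print('bar',cv2.fitLine(q[:,:2].astype(np.float32),2,0,.01,.01).ravel(),len(q),q[:,:2].min(0),q[:,:2].max(0))
z=np.load('side0.npz');sp=z['p'];cs=optics.camera_info('side');S=pts(z['d'],cs)
R=S[180:225,370:400].reshape(-1,3)
t=R[(R[:,2]>.066)&(R[:,2]<.1)&(R[:,1]<-.2)&(R[:,0]<.46)];print('side tab',len(t),t.mean(0),t.min(0),t.max(0))
b=S[170:225,360:400].reshape(-1,3);b=b[(b[:,2]>.058)&(b[:,2]<.066)&(b[:,1]<-.22)];print('side bar',b[::max(1,len(b)//12)].round(3).tolist())
# cheek tips from top: z~44 or lower points left of mouth
k=P[255:315,340:362].reshape(-1,3);k=k[(k[:,2]>.025)&(k[:,2]<.048)];print('cheeks',k[k[:,1].argsort()][::-1][:14].round(3).tolist())
k=S[200:260,325:400].reshape(-1,3);k=k[(k[:,2]>.035)&(k[:,2]<.048)&(k[:,1]>-.13)];print('cheek side',len(k),k[::max(1,len(k)//16)].round(3).tolist())
E
```

```text
plane [-1.0994509   0.00848148  0.67308566] std 0.0027196034994080836 angle 0.8327475468842843 yaw(deg, from grad) -0.44198734988944466
hinge x at z=.0503 (top surf) [(-0.1, np.float64(0.5656801191027119)), (-0.18, np.float64(0.5650629761004224)), (-0.26, np.float64(0.5644458330981329))]
0.055 [-0.2635 -0.1126] 0.065 [-0.2629 -0.1122] 0.075 [-0.2636 -0.1116] 0.085 [-0.2632 -0.1153] 0.095 [-0.2632 -0.1127] 0.105 [-0.2627 -0.1117] 0.115 [-0.2626 -0.1111] 0.125 [-0.2635 -0.1116] 0.135 [-0.2634 -0.1116] 
tab top 23 [ 0.43286043 -0.25951518  0.09241177]
bar [ 0.93689483 -0.34961125  0.4531015  -0.26642856] 113 [ 0.42418134 -0.28049355] [ 0.47415831 -0.25340869]
side tab 45 [ 0.43223995 -0.25521525  0.08084075] [ 0.42614293 -0.26518655  0.06619445] [ 0.45175837 -0.24958468  0.09453239]
side bar [[0.475, -0.281, 0.061], [0.477, -0.268, 0.063], [0.458, -0.27, 0.063], [0.466, -0.27, 0.059], [0.447, -0.266, 0.063], [0.466, -0.264, 0.059], [0.447, -0.266, 0.06], [0.457, -0.258, 0.061], [0.441, -0.254, 0.065], [0.446, -0.255, 0.061], [0.427, -0.255, 0.063], [0.435, -0.255, 0.059], [0.432, -0.252, 0.058]]
cheeks [[0.438, -0.093, 0.036], [0.547, -0.094, 0.043], [0.549, -0.095, 0.037], [0.438, -0.095, 0.04], [0.435, -0.095, 0.038], [0.44, -0.095, 0.036], [0.549, -0.097, 0.043], [0.547, -0.097, 0.041], [0.438, -0.097, 0.043], [0.545, -0.098, 0.028], [0.44, -0.098, 0.038], [0.549, -0.099, 0.043], [0.547, -0.099, 0.04], [0.545, -0.099, 0.038]]
cheek side 88 [[0.543, -0.129, 0.043], [0.546, -0.128, 0.041], [0.558, -0.122, 0.041], [0.545, -0.12, 0.044], [0.561, -0.123, 0.037], [0.548, -0.123, 0.038], [0.443, -0.129, 0.045], [0.536, -0.113, 0.044], [0.448, -0.122, 0.044], [0.538, -0.109, 0.04], [0.542, -0.102, 0.042], [0.547, -0.1, 0.04], [0.444, -0.115, 0.04], [0.542, -0.101, 0.036], [0.546, -0.091, 0.04], [0.444, -0.104, 0.039], [0.44, -0.096, 0.04], [0.435, -0.098, 0.035]]
```

```bash
python3 - <<'E'
from h import *
z=np.load('side0.npz');sp=z['p'];cv2.imwrite('pics/crop2.png',cv2.resize(sp[160:260,265:405,::-1],None,fx=5.5,fy=5.5,interpolation=cv2.INTER_CUBIC))
E
```

```text
(no output)
```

View pics/crop2.png

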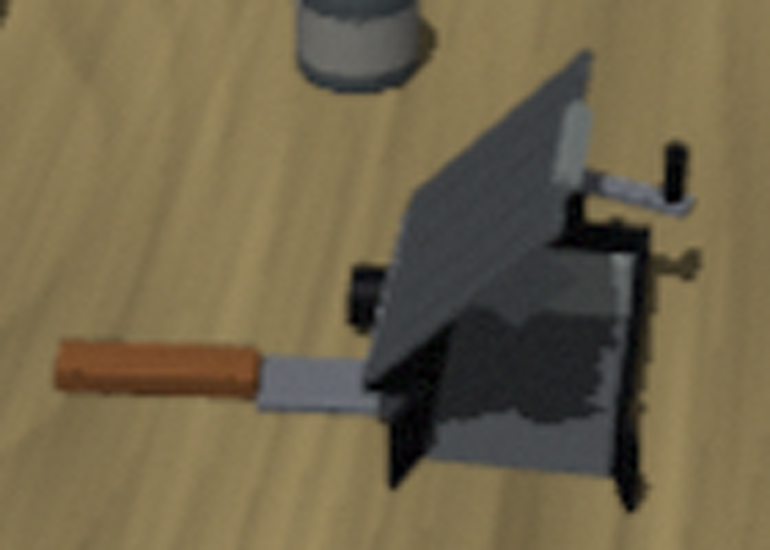

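The side crop shows the half-open lid, with its lip at crop pixel (572,140), and the clip bar and tab at (650,185).

- **Filter:** the big one at world (0.567, 0.117), already parallel to y. Measured size 84x120 mm, top at z 35 mm.
- **Housing:** origin about (0.493, -0.179), yaw about -0.4°. The lid, near wall and cheeks all agree.
- **Lid:** about 0.83 rad.
- **Clip:** about 0.35 rad, so it stands under the lid's closing path. I must push it back to 0 first.

Moving out now.

>>> {"op": "carry_out", "data": {"increments": [{"x":-3.0,"y":-2.5,"twist":-3.5,"grip":0},{"x":-7.5,"y":-6.2,"twist":-7,"grip":0},{"x":-12,"y":-10,"twist":-10.5,"grip":0},{"x":-16.5,"y":-13.7,"twist":-13.8,"grip":0},{"x":-21,"y":-17.5,"twist":-13.8,"grip":0},{"x":-25.5,"y":-21.2,"twist":-13.8,"grip":0},{"x":-29,"y":-24.5,"twist":-13.8,"grip":0},{"x":-31.7,"y":-26.3,"twist":-13.8,"grip":0}]}}

```text
$.increments[0]: bad value
```

>>> {"op": "carry_out", "data": {"increments": [{"x":-3.0,"y":-2.5,"z":0,"twist":-3.5,"grip":0},{"x":-7.5,"y":-6.2,"z":0,"twist":-7,"grip":0},{"x":-12,"y":-10,"z":0,"twist":-10.5,"grip":0},{"x":-16.5,"y":-13.7,"z":0,"twist":-13.8,"grip":0},{"x":-21,"y":-17.5,"z":0,"twist":-13.8,"grip":0},{"x":-25.5,"y":-21.2,"z":0,"twist":-13.8,"grip":0},{"x":-29,"y":-24.5,"z":0,"twist":-13.8,"grip":0},{"x":-31.7,"y":-26.3,"z":0,"twist":-13.8,"grip":0}]}}

```text
time: 1.1
ee_pos: [0.4008, 0.2982, 0.2309]
eef_rot: [[-1.0, 0.002, -0.0], [0.002, 1.0, -0.0], [0.0, -0.0, -1.0]]
ft_force: [1.2, 0.6, 1.2]
width: -0.0003
grasp_force: 0.0
```

>>> {"op": "carry_out", "data": {"increments": [{"x":-0.3,"y":-5,"z":0,"twist":0,"grip":0},{"x":-0.6,"y":-11,"z":0,"twist":0,"grip":0},{"x":-1,"y":-17.2,"z":0,"twist":0,"grip":0},{"x":-1.4,"y":-23.4,"z":0,"twist":0,"grip":0},{"x":-1.8,"y":-29.6,"z":0,"twist":0,"grip":0},{"x":-2.2,"y":-35.8,"z":1,"twist":0,"grip":0},{"x":-2.6,"y":-42,"z":3,"twist":0,"grip":0},{"x":-3,"y":-48.5,"z":6,"twist":0,"grip":0}]}}

```text
time: 2.1
ee_pos: [0.4295, -0.1759, 0.1765]
eef_rot: [[-1.0, 0.001, 0.002], [0.001, 1.0, -0.001], [-0.002, -0.001, -1.0]]
ft_force: [1.4, 0.1, -0.1]
width: -0.0002
grasp_force: 0.0
```

>>> {"op": "carry_out", "data": {"increments": [{"x":0,"y":0,"z":2,"twist":0,"grip":0},{"x":0,"y":0,"z":5,"twist":0,"grip":0},{"x":-1,"y":0,"z":5,"twist":0,"grip":0},{"x":-2,"y":0,"z":5,"twist":0,"grip":0},{"x":-3,"y":0,"z":5,"twist":0,"grip":0},{"x":-4,"y":0,"z":5,"twist":0,"grip":0},{"x":-5,"y":0,"z":5,"twist":0,"grip":0},{"x":-6,"y":0,"z":5,"twist":0,"grip":0}]}}

```text
time: 3.1
ee_pos: [0.4907, -0.1736, 0.1274]
eef_rot: [[-1.0, -0.0, 0.001], [-0.0, 1.0, -0.001], [-0.001, -0.001, -1.0]]
ft_force: [-1.7, -0.2, 1.5]
width: 0.0
grasp_force: 1.3
```

>>> {"op": "carry_out", "data": {"increments": [{"x":-1.4,"y":0,"z":0,"twist":0,"grip":0},{"x":-2.8,"y":0,"z":0,"twist":0,"grip":0},{"x":-4.2,"y":0,"z":0,"twist":0,"grip":0},{"x":-5.6,"y":0,"z":0,"twist":0,"grip":0},{"x":-7,"y":0,"z":0,"twist":0,"grip":0},{"x":-8.4,"y":0,"z":0,"twist":0,"grip":0},{"x":-9.8,"y":0,"z":0,"twist":0,"grip":0},{"x":-11,"y":0,"z":0,"twist":0,"grip":0}]}}

```text
time: 4.1
ee_pos: [0.5996, -0.1731, 0.1249]
eef_rot: [[-1.0, -0.0, -0.002], [-0.0, 1.0, 0.001], [0.002, 0.001, -1.0]]
ft_force: [-2.1, 0.7, -0.6]
width: -0.0
grasp_force: 0.6
```

>>> {"op": "carry_out", "data": {"increments": [{"x":-0.6,"y":0,"z":0,"twist":0,"grip":0},{"x":-1.2,"y":0,"z":0,"twist":0,"grip":0},{"x":-1.8,"y":0,"z":0,"twist":0,"grip":0},{"x":-2.2,"y":0,"z":0,"twist":0,"grip":0},{"x":-2.2,"y":0,"z":0,"twist":0,"grip":0},{"x":-2.2,"y":0,"z":0,"twist":0,"grip":0},{"x":-2.2,"y":0,"z":0,"twist":0,"grip":0},{"x":-2.2,"y":0,"z":0,"twist":0,"grip":0}]}}

```text
time: 5.1
ee_pos: [0.6215, -0.1736, 0.1265]
eef_rot: [[-1.0, -0.0, 0.0], [-0.0, 1.0, -0.0], [-0.0, -0.0, -1.0]]
ft_force: [-0.2, 0.5, 0.2]
width: -0.0001
grasp_force: 0.0
```

>>> {"op": "carry_out", "data": {"increments": [{"x":4,"y":0,"z":0,"twist":0,"grip":0},{"x":9,"y":-1,"z":0,"twist":0,"grip":0},{"x":14,"y":-3,"z":0,"twist":0,"grip":0},{"x":18.9,"y":-4.2,"z":0,"twist":0,"grip":0},{"x":18.9,"y":-4.2,"z":2.5,"twist":0,"grip":0},{"x":18.9,"y":-4.2,"z":5,"twist":0,"grip":0},{"x":18.9,"y":-4.2,"z":5,"twist":0,"grip":0},{"x":18.9,"y":-4.2,"z":5,"twist":0,"grip":0}]}}

```text
time: 6.1
ee_pos: [0.4331, -0.2158, 0.0773]
eef_rot: [[-1.0, -0.0, 0.001], [-0.0, 1.0, -0.001], [-0.001, -0.001, -1.0]]
ft_force: [0.3, 0.3, 0.2]
width: 0.0001
grasp_force: 0.0
```

```bash
cat >> h.py <<'E'
def lidangle(P):
    V=P.reshape(-1,3);V=V[(V[:,2]>.06)&(V[:,2]<.15)&(V[:,1]>-.25)&(V[:,1]<-.12)&(V[:,0]>.575)&(V[:,0]<.68)]
    k=np.polyfit(V[:,0],V[:,2],1);return np.pi-np.arctan(k[0]),len(V)
def frect(P,xlo,xhi,ylo,yhi,zlo=.024,zhi=.045):
    V=P.reshape(-1,3);V=V[(V[:,2]>zlo)&(V[:,2]<zhi)&(V[:,0]>xlo)&(V[:,0]<xhi)&(V[:,1]>ylo)&(V[:,1]<yhi)]
    r=cv2.minAreaRect((V[:,:2]*1000).astype(np.float32));return len(V),np.round(r[0],1),np.round(r[1],1),round(r[2],2)
E
python3 - <<'E'
from h import *
p,d,c=grab('top');P=pts(d,c);print('top',lidangle(P)); cv2.imwrite('pics/t2.png',p[:,:,::-1])
print('filter',frect(P,.5,.65,.03,.2))
s=monitor.sense();print(s['ee_pos'],s['ft_force'])
p,d,c=grab('side');P=pts(d,c);print('side',lidangle(P))
E
```

```text
top (np.float64(2.3249539423676415), 1999)
filter (1689, array([566.8, 117.2]), array([ 84. , 120.6]), 0.16)
[ 0.43339693 -0.21599619  0.07772508] [-0.6354776  -0.07404639  0.41955425]
side (np.float64(2.3237740363298407), 943)
```

>>> {"op": "carry_out", "data": {"increments": [{"x":0,"y":-1,"z":0,"twist":0,"grip":0},{"x":0,"y":-1.8,"z":0,"twist":0,"grip":0},{"x":0,"y":-2.4,"z":0,"twist":0,"grip":0},{"x":0,"y":-3,"z":0,"twist":0,"grip":0},{"x":0,"y":-3.6,"z":0,"twist":0,"grip":0},{"x":0,"y":-4,"z":0,"twist":0,"grip":0},{"x":0,"y":-4.3,"z":0,"twist":0,"grip":0},{"x":0,"y":-4.3,"z":0,"twist":0,"grip":0}]}}

```text
time: 7.2
ee_pos: [0.4324, -0.2585, 0.0763]
eef_rot: [[-1.0, 0.0, -0.0], [0.0, 1.0, 0.0], [0.0, 0.0, -1.0]]
ft_force: [-0.5, 1.4, -0.3]
width: 0.0002
grasp_force: 0.7
```

```bash
cat >> h.py <<'E'
def clip(P):
    V=P.reshape(-1,3);V=V[(V[:,1]<-.2)&(V[:,1]>-.31)&(V[:,0]>.40)&(V[:,0]<.475)]
    b=V[(V[:,2]>.0575)&(V[:,2]<.067)];k=np.polyfit(b[:,0],b[:,1],1)
    t=V[(V[:,2]>.083)&(V[:,2]<.098)]
    return 'bar angle',-np.arctan(k[0]),len(b),'tab',len(t),t.mean(0) if len(t) else None
E
python3 - <<'E'
from h import *
p,d,c=grab('side');P=pts(d,c);print(clip(P))
cv2.imwrite('pics/s3.png',cv2.resize(p[130:260,285:440,::-1],None,fx=4,fy=4))
E
```

```text
('bar angle', np.float64(0.05135975372336571), 63, 'tab', 35, array([ 0.43265098, -0.2476476 ,  0.09064892]))
```

View pics/s3.png

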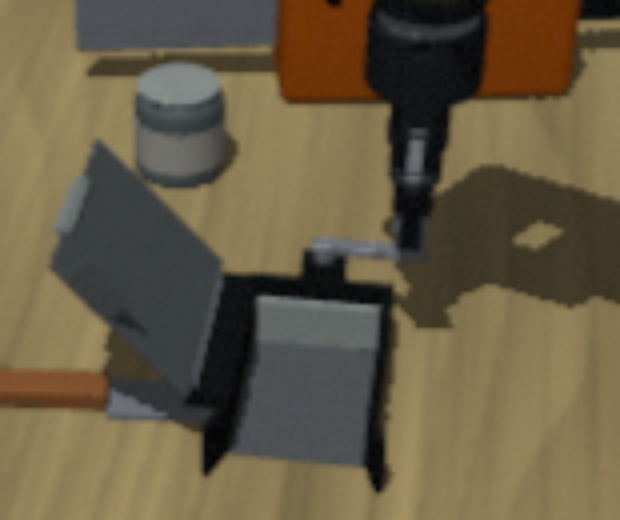

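>>> {"op": "carry_out", "data": {"increments": [{"x":0,"y":-0.4,"z":0,"twist":0,"grip":0},{"x":0,"y":-0.4,"z":0,"twist":0,"grip":0},{"x":0,"y":0.5,"z":-5,"twist":0,"grip":0},{"x":-2,"y":4,"z":-10,"twist":0,"grip":0},{"x":-4,"y":9,"z":-12,"twist":0,"grip":0.5},{"x":-7,"y":14,"z":-12,"twist":0,"grip":0.5},{"x":-10,"y":19.4,"z":-12,"twist":0,"grip":0.5},{"x":-13,"y":24.8,"z":-12,"twist":0,"grip":0.5}]}}

```text
time: 8.25
ee_pos: [0.564, -0.009, 0.1974]
eef_rot: [[-1.0, -0.0, 0.003], [-0.0, 1.0, -0.001], [-0.003, -0.001, -1.0]]
ft_force: [0.6, -0.3, -0.2]
width: 0.0428
grasp_force: 0.0
```

>>> {"op": "carry_out", "data": {"increments": [{"x":-3,"y":5,"z":0,"twist":0,"grip":0.5},{"x":-6,"y":9.5,"z":3,"twist":0,"grip":0.5},{"x":-8,"y":12.7,"z":7,"twist":0,"grip":0.5},{"x":-8,"y":12.7,"z":11,"twist":0,"grip":0.5},{"x":-8,"y":12.7,"z":15,"twist":0,"grip":0.5},{"x":-8,"y":12.7,"z":17,"twist":0,"grip":0.5},{"x":-8,"y":12.7,"z":18.4,"twist":0,"grip":0.5},{"x":-8,"y":12.7,"z":18.4,"twist":0,"grip":0.5}]}}

```text
time: 9.25
ee_pos: [0.6426, 0.1163, 0.0124]
eef_rot: [[-1.0, 0.0, -0.0], [0.0, 1.0, -0.0], [0.0, -0.0, -1.0]]
ft_force: [-0.1, 0.2, 0.5]
width: 0.0425
grasp_force: 0.0
```

>>> {"op": "carry_out", "data": {"increments": [{"x":0.8,"y":0,"z":0,"twist":0,"grip":0.5},{"x":1.4,"y":0,"z":0,"twist":0,"grip":0.5},{"x":1.7,"y":0,"z":0,"twist":0,"grip":0.5},{"x":2.0,"y":0,"z":0,"twist":0,"grip":0.5},{"x":2.3,"y":0,"z":0,"twist":0,"grip":0.5},{"x":2.6,"y":0,"z":0,"twist":0,"grip":0.5},{"x":3.0,"y":0,"z":0,"twist":0,"grip":0.5},{"x":3.5,"y":0,"z":0,"twist":0,"grip":0.5}]}}

```text
time: 10.25
ee_pos: [0.6075, 0.1165, 0.0126]
eef_rot: [[-1.0, -0.0, 0.001], [-0.0, 1.0, 0.0], [-0.001, 0.0, -1.0]]
ft_force: [1.3, 0.6, 0.6]
width: 0.0428
grasp_force: 0.7
```

```bash
python3 - <<'E'
from h import *
p,d,c=grab('side');P=pts(d,c);print('filter',frect(P,.48,.598,.03,.2,.028,.042)); print('clip',clip(P))
print(monitor.sense()['ee_pos'])
E
```

```text
filter (1523, array([554.8, 118.5]), array([ 85. , 123.7]), 0.44)
clip ('bar angle', np.float64(0.013636487676259466), 76, 'tab', 18, array([ 0.4290463 , -0.27417253,  0.08981684]))
[0.60688719 0.1164739  0.01246653]
```

>>> {"op": "carry_out", "data": {"increments": [{"x":0.6,"y":0,"z":0,"twist":0,"grip":0.5},{"x":1.4,"y":0,"z":0,"twist":0,"grip":0.5},{"x":2.2,"y":0,"z":0,"twist":0,"grip":0.5},{"x":3.1,"y":0,"z":0,"twist":0,"grip":0.5},{"x":4.0,"y":0,"z":0,"twist":0,"grip":0.5},{"x":4.9,"y":0,"z":0,"twist":0,"grip":0.5},{"x":5.5,"y":0,"z":0,"twist":0,"grip":0.5},{"x":5.8,"y":0,"z":0,"twist":0,"grip":0.5}]}}

```text
time: 11.3
ee_pos: [0.5491, 0.1165, 0.0125]
eef_rot: [[-1.0, -0.0, 0.0], [-0.0, 1.0, 0.0], [-0.0, 0.0, -1.0]]
ft_force: [1.4, -0.3, 0.1]
width: 0.0427
grasp_force: 0.9
```

```bash
python3 - <<'E'
from h import *
p,d,c=grab('side');P=pts(d,c);print('filter',frect(P,.42,.539,.03,.2,.028,.042))
print(monitor.sense()['ee_pos'])
E
```

```text
filter (1550, array([496.4, 120. ]), array([124.4,  84.6]), 89.98)
[0.54887431 0.11648197 0.01240057]
```

```bash
python3 - <<'E'
from h import *
print(np.round(monitor.sense()['joints'],1))
E
```

```text
[  6.5   9.7 114.6   0.   55.7 -83.5]
```

>>> {"op": "carry_out", "data": {"increments": [{"x":-1.5,"y":0,"z":0,"twist":0,"grip":0.5},{"x":-1.5,"y":0,"z":-4,"twist":5,"grip":0.5},{"x":0,"y":2,"z":-8,"twist":15,"grip":0.5},{"x":2,"y":5,"z":-8,"twist":25,"grip":0.5},{"x":4,"y":8,"z":-8,"twist":35,"grip":0.5},{"x":5.3,"y":9.9,"z":-8,"twist":45,"grip":0.5},{"x":5.3,"y":9.9,"z":-8,"twist":55,"grip":0.5},{"x":5.3,"y":9.9,"z":-8,"twist":65,"grip":0.5}]}}

```text
time: 12.35
ee_pos: [0.4966, 0.2159, 0.092]
eef_rot: [[-0.418, 0.908, -0.001], [0.908, 0.418, -0.0], [0.0, -0.001, -1.0]]
ft_force: [-0.2, -1.3, 0.1]
width: 0.0426
grasp_force: 0.0
```

>>> {"op": "carry_out", "data": {"increments": [{"x":0,"y":0,"z":0,"twist":10,"grip":0.5},{"x":0,"y":0,"z":1,"twist":20,"grip":0.5},{"x":0,"y":0,"z":3,"twist":25.4,"grip":0.5},{"x":0,"y":0,"z":5,"twist":25.4,"grip":0.5},{"x":0,"y":0,"z":7,"twist":25.4,"grip":0.5},{"x":0,"y":0,"z":8,"twist":25.4,"grip":0.5},{"x":0,"y":0,"z":8,"twist":25.4,"grip":0.5},{"x":0,"y":0,"z":8,"twist":25.4,"grip":0.5}]}}

```text
time: 13.35
ee_pos: [0.4973, 0.2157, 0.0132]
eef_rot: [[0.007, 1.0, 0.001], [1.0, -0.007, 0.0], [0.0, 0.001, -1.0]]
ft_force: [-0.5, 0.5, -0.5]
width: 0.0428
grasp_force: 0.0
```

```bash
python3 - <<'E'
from h import *
p,d,c=grab('top');P=pts(d,c);print('filter',frect(P,.42,.57,.03,.195,.028,.042))
V=P.reshape(-1,3)
print('walls', [ (round(a,3), np.median(V[(abs(V[:,2]-.044)<.004)&(abs(V[:,1]-a)<.006)&(V[:,0]<.47)&(V[:,0]>.42),0]).round(4), np.median(V[(abs(V[:,2]-.044)<.004)&(abs(V[:,1]-a)<.006)&(V[:,0]>.53)&(V[:,0]<.548),0]).round(4)) for a in (-.23,-.2,-.18,-.16,-.13)])
print(monitor.sense()['ee_pos'],monitor.sense()['ft_force'],np.round(monitor.sense()['joints'],1)); print(lidangle(P))
E
```

```text
filter (1643, array([495.9, 116.5]), array([ 82.9, 120.6]), 0.66)
walls [(-0.23, np.float64(0.4446), np.float64(0.541)), (-0.2, np.float64(0.4442), np.float64(0.5419)), (-0.18, np.float64(0.4451), np.float64(0.543)), (-0.16, np.float64(0.4461), np.float64(0.5427)), (-0.13, np.float64(0.4457), np.float64(0.5423))]
[0.49734128 0.21572295 0.01342118] [ 0.48099547 -0.80595361  0.44364085] [ 17.8   7.4 117.2   0.   55.3  18.2]
(np.float64(2.3219870829391307), 2008)
```

>>> {"op": "carry_out", "data": {"increments": [{"x":-1.0,"y":0,"z":0,"twist":0,"grip":0.5},{"x":-1.8,"y":0,"z":0,"twist":0,"grip":0.5},{"x":-2.2,"y":0,"z":0,"twist":0,"grip":0.5},{"x":-2.5,"y":0,"z":0,"twist":0,"grip":0.5},{"x":-2.8,"y":0,"z":0,"twist":0,"grip":0.5},{"x":-3.1,"y":0,"z":0,"twist":0,"grip":0.5},{"x":-3.6,"y":0,"z":0,"twist":0,"grip":0.5},{"x":-4.3,"y":0,"z":0,"twist":0,"grip":0.5}]}}

```text
time: 14.4
ee_pos: [0.4962, 0.1723, 0.0125]
eef_rot: [[0.007, 1.0, 0.0], [1.0, -0.007, 0.0], [0.0, 0.0, -1.0]]
ft_force: [0.4, 2.0, -0.2]
width: 0.0424
grasp_force: 0.7
```

>>> {"op": "carry_out", "data": {"increments": [{"x":-0.8,"y":0,"z":0,"twist":0,"grip":0.5},{"x":-1.8,"y":0,"z":0,"twist":0,"grip":0.5},{"x":-2.8,"y":0,"z":0,"twist":0,"grip":0.5},{"x":-3.8,"y":0,"z":0,"twist":0,"grip":0.5},{"x":-4.8,"y":0,"z":0,"twist":0,"grip":0.5},{"x":-5.8,"y":0,"z":0,"twist":0,"grip":0.5},{"x":-6.8,"y":0,"z":0,"twist":0,"grip":0.5},{"x":-7.6,"y":0,"z":0,"twist":0,"grip":0.5}]}}

```text
time: 15.4
ee_pos: [0.4957, 0.0958, 0.0125]
eef_rot: [[0.007, 1.0, 0.0], [1.0, -0.007, 0.0], [0.0, 0.0, -1.0]]
ft_force: [-0.2, 2.7, 1.3]
width: 0.0426
grasp_force: 1.0
```

```bash
python3 - <<'E'
from h import *
for n in('top','side'):
    p,d,c=grab(n);P=pts(d,c);print(n,'filter',frect(P,.42,.57,-.085,.09,.028,.042))
s=monitor.sense();print(s['ee_pos'],s['ft_force'])
E
```

```text
top filter (1152, array([494.9,   6.4]), array([82.8, 85.8]), 0.47)
side filter (289, array([494.7,  27. ]), array([123.9,  82.4]), 88.98)
[0.49551664 0.09547727 0.01231061] [-0.92340841 -0.40927845 -0.00738263]
```

>>> {"op": "carry_out", "data": {"increments": [{"x":-0.7,"y":0,"z":0,"twist":0,"grip":0.5},{"x":-1.7,"y":0,"z":0,"twist":0,"grip":0.5},{"x":-2.8,"y":0,"z":0,"twist":0,"grip":0.5},{"x":-3.9,"y":0,"z":0,"twist":0,"grip":0.5},{"x":-5,"y":0,"z":0,"twist":0,"grip":0.5},{"x":-6.1,"y":0,"z":0,"twist":0,"grip":0.5},{"x":-6.9,"y":0,"z":0,"twist":0,"grip":0.5},{"x":-7.4,"y":0,"z":0,"twist":0,"grip":0.5}]}}

```text
time: 16.5
ee_pos: [0.4951, 0.0219, 0.0124]
eef_rot: [[0.007, 1.0, -0.0], [1.0, -0.007, 0.0], [0.0, -0.0, -1.0]]
ft_force: [-0.1, 1.7, -0.7]
width: 0.0426
grasp_force: 0.4
```

```bash
python3 - <<'E'
from h import *
for n in('top','side'):
    p,d,c=grab(n);P=pts(d,c);print(n,'filter',frect(P,.451,.54,-.16,.012,.028,.039))
    V=P.reshape(-1,3)
    for a in (-.13,-.105,-.09,-.07,-.05,-.03):
        w=V[(abs(V[:,1]-a)<.006)&(V[:,2]>.03)&(V[:,2]<.039)&(V[:,0]>.447)&(V[:,0]<.55),0]
        if len(w)>5: print(a,w.min().round(4),w.max().round(4),len(w),end='; ')
    print()
    if n=='top': cv2.imwrite('pics/t4.png',cv2.resize(p[230:330,270:440,::-1],None,fx=4.5,fy=4.5,interpolation=cv2.INTER_CUBIC))
s=monitor.sense();print(s['ee_pos'],s['ft_force'])
E
```

```text
top filter (872, array([496.8, -66. ]), array([ 85.3, 102.6]), 0.58)
-0.105 0.4547 0.5495 143; -0.09 0.4544 0.5493 146; -0.07 0.4543 0.537 139; -0.05 0.4541 0.5368 145; 
side filter (270, array([494.6, -48.5]), array([121. ,  83.9]), 89.56)
-0.105 0.4533 0.461 6; -0.05 0.453 0.5366 22; -0.03 0.4546 0.5351 21; 
[0.49524312 0.02193706 0.01252737] [ 0.35313175 -0.32324373 -0.54104818]
```

View pics/t4.png

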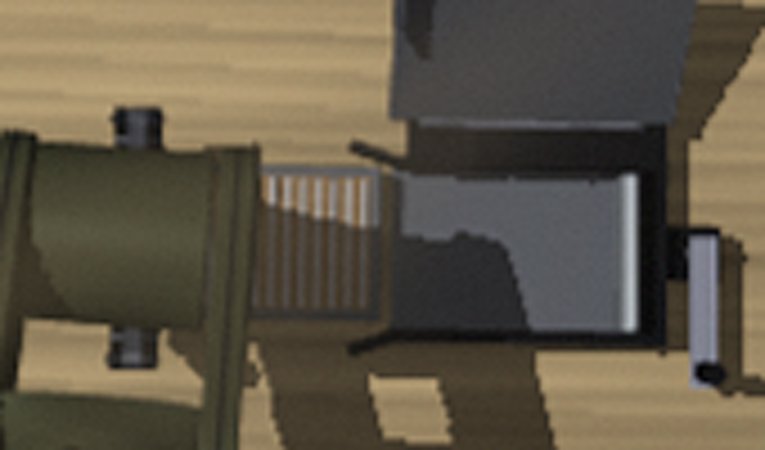

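>>> {"op": "carry_out", "data": {"increments": [{"x":-0.6,"y":-0.04,"z":0,"twist":0,"grip":0.5},{"x":-1.4,"y":-0.1,"z":0,"twist":0,"grip":0.5},{"x":-2.3,"y":-0.16,"z":0,"twist":0,"grip":0.5},{"x":-3.2,"y":-0.2,"z":0,"twist":0,"grip":0.5},{"x":-4.1,"y":-0.2,"z":0,"twist":0,"grip":0.5},{"x":-5,"y":-0.2,"z":0,"twist":0,"grip":0.5},{"x":-5.9,"y":-0.2,"z":0,"twist":0,"grip":0.5},{"x":-6.6,"y":-0.2,"z":0,"twist":0,"grip":0.5}]}}

```text
time: 17.6
ee_pos: [0.4928, -0.0441, 0.0126]
eef_rot: [[0.007, 1.0, 0.0], [1.0, -0.007, 0.0], [0.0, 0.0, -1.0]]
ft_force: [-0.0, 2.6, 2.9]
width: 0.0426
grasp_force: 1.2
```

>>> {"op": "carry_out", "data": {"increments": [{"x":-0.6,"y":0,"z":0,"twist":0,"grip":0.5},{"x":-1.4,"y":0,"z":0,"twist":0,"grip":0.5},{"x":-2.3,"y":0,"z":0,"twist":0,"grip":0.5},{"x":-3.2,"y":0,"z":0,"twist":0,"grip":0.5},{"x":-4.1,"y":0,"z":0,"twist":0,"grip":0.5},{"x":-4.9,"y":0,"z":0,"twist":0,"grip":0.5},{"x":-5.4,"y":0,"z":0,"twist":0,"grip":0.5},{"x":-5.7,"y":0,"z":0,"twist":0,"grip":0.5}]}}

```text
time: 18.6
ee_pos: [0.4922, -0.1008, 0.0124]
eef_rot: [[0.007, 1.0, -0.0], [1.0, -0.007, 0.0], [0.0, -0.0, -1.0]]
ft_force: [0.3, 2.5, 2.8]
width: 0.0429
grasp_force: 1.5
```

>>> {"op": "carry_out", "data": {"increments": [{"x":-0.2,"y":0,"z":0,"twist":0,"grip":0.5},{"x":-0.4,"y":0,"z":0,"twist":0,"grip":0.5},{"x":-0.6,"y":0,"z":0,"twist":0,"grip":0.5},{"x":-0.8,"y":0,"z":0,"twist":0,"grip":0.5},{"x":-1.0,"y":0,"z":0,"twist":0,"grip":0.5},{"x":-1.1,"y":0,"z":0,"twist":0,"grip":0.5},{"x":-1.2,"y":0,"z":0,"twist":0,"grip":0.5},{"x":-1.2,"y":0,"z":0,"twist":0,"grip":0.5}]}}

```text
time: 19.6
ee_pos: [0.4921, -0.1124, 0.0124]
eef_rot: [[0.007, 1.0, -0.0], [1.0, -0.007, 0.0], [0.0, -0.0, -1.0]]
ft_force: [-0.5, 4.8, 2.6]
width: 0.043
grasp_force: 2.3
```

```bash
python3 - <<'E'
from h import *
for n in('top','side'):
    p,d,c=grab(n);P=pts(d,c);print(n,'filter',frect(P,.452,.535,-.27,-.11,.028,.039))
    V=P.reshape(-1,3);V=V[(abs(V[:,0]-.4925)<.025)&(V[:,1]<-.2)&(V[:,1]>-.262)]
    w=V[(V[:,2]>.03)&(V[:,2]<.046)];print(np.percentile(w[:,1],[0,2,10]).round(4),'hist',np.histogram(w[:,2],bins=[.03,.032,.034,.036,.038,.04,.042,.044,.046])[0])
    if n=='top': cv2.imwrite('pics/t5.png',cv2.resize(p[230:330,300:440,::-1],None,fx=5,fy=5,interpolation=cv2.INTER_CUBIC))
s=monitor.sense();print(s['ee_pos'],s['ft_force'])
E
```

```text
top filter (536, array([ 493.8, -220.4]), array([80.6, 97. ]), 0.68)
[-0.262  -0.2602 -0.2572] hist [23 58 73 75 51 27 13 16]
side filter (271, array([ 492.7, -190.4]), array([ 81.2, 143.1]), 0.15)Traceback (most recent call last):
  File "<stdin>", line 5, in <module>
    return _quantile_unchecked(
        a, q, axis, out, overwrite_input, method, keepdims, weights)
    return _ureduce(a,
                    func=_quantile_ureduce_func,
    ...<5 lines>...
                    overwrite_input=overwrite_input,
                    method=method)
    r = func(a, **kwargs)
    result = _quantile(arr,
                       quantiles=q,
    ...<2 lines>...
                       out=out,
                       weights=wgt)
    slices_having_nans = np.isnan(arr[-1, ...])
                                  ~~~^^^^^^^^^
IndexError: index -1 is out of bounds for axis 0 with size 0
```

>>> {"op": "carry_out", "data": {"increments": [{"x":0.4,"y":0,"z":0,"twist":0,"grip":0.5},{"x":1.4,"y":0,"z":0,"twist":0,"grip":0.5},{"x":2,"y":0,"z":-5,"twist":0,"grip":0},{"x":2,"y":0,"z":-11,"twist":0,"grip":0},{"x":2,"y":0,"z":-17,"twist":0,"grip":0},{"x":2,"y":0,"z":-22,"twist":0,"grip":0},{"x":0,"y":5,"z":-23,"twist":0,"grip":0},{"x":-3,"y":10,"z":-23,"twist":0,"grip":0}]}}

```text
time: 20.7
ee_pos: [0.5941, -0.1433, 0.2457]
eef_rot: [[0.006, 1.0, 0.005], [1.0, -0.006, -0.002], [-0.002, 0.005, -1.0]]
ft_force: [0.2, -0.4, 0.1]
width: -0.0
grasp_force: 0.0
```

>>> {"op": "carry_out", "data": {"increments": [{"x":-2,"y":5,"z":0,"twist":0,"grip":0},{"x":-4.5,"y":11,"z":0,"twist":0,"grip":0},{"x":-4.5,"y":11,"z":0,"twist":0,"grip":0},{"x":-4.5,"y":11,"z":5,"twist":0,"grip":0},{"x":-4.5,"y":11,"z":10,"twist":0,"grip":0},{"x":-4.5,"y":11,"z":12.5,"twist":0,"grip":0},{"x":-4.5,"y":11,"z":12.5,"twist":0,"grip":0},{"x":-4.5,"y":11,"z":12.5,"twist":0,"grip":0}]}}

```text
time: 21.7
ee_pos: [0.7024, -0.189, 0.1197]
eef_rot: [[0.007, 1.0, 0.003], [1.0, -0.007, -0.001], [-0.001, 0.003, -1.0]]
ft_force: [1.3, -0.5, 1.2]
width: -0.0
grasp_force: 0.0
```

```bash
python3 - <<'E'
from h import *
p,d,c=grab('top');P=pts(d,c)
cv2.imwrite('pics/t6.png',cv2.resize(p[230:330,300:440,::-1],None,fx=5,fy=5,interpolation=cv2.INTER_CUBIC))
V=P.reshape(-1,3);V=V[(V[:,0]>.455)&(V[:,0]<.53)&(V[:,2]>.029)&(V[:,2]<.040)&(V[:,1]>-.24)&(V[:,1]<-.1)]
g=[V[(abs(V[:,0]-x)<.006),1].max() for x in np.arange(.46,.53,.01)];print('rear end y',np.round(g,4))
E
```

```text
Traceback (most recent call last):
ValueError: zero-size array to reduction operation maximum which has no identity
```

View pics/t6.png

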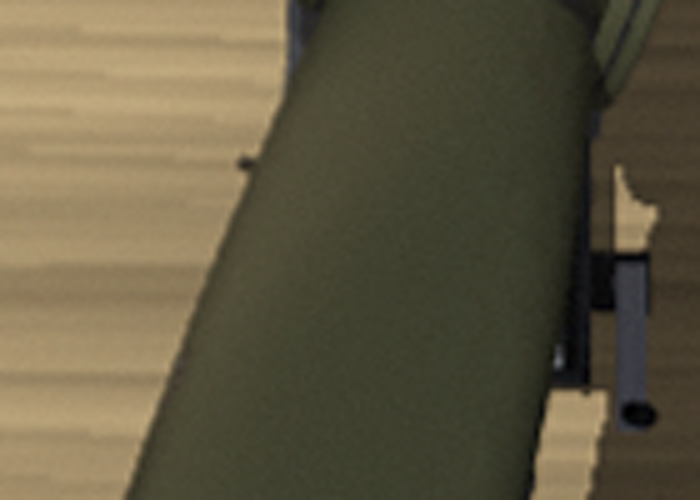

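The top view is blocked by the arm, so I'll use the side camera.

```bash
python3 - <<'E'
from h import *
p,d,c=grab('side');P=pts(d,c)
V=P.reshape(-1,3);V=V[(V[:,0]>.455)&(V[:,0]<.53)&(V[:,1]>-.27)&(V[:,1]<-.09)]
T=V[(V[:,2]>.029)&(V[:,2]<.040)]
print(len(T),'z',np.median(T[:,2]));
for x in np.arange(.46,.53,.01):
    t=T[abs(T[:,0]-x)<.006,1]; e=V[(abs(V[:,0]-x)<.006)&(V[:,2]>.008)&(V[:,2]<.025)&(V[:,1]>-.2),1]
    print(round(x,2),'top rear/front y',np.percentile(t,[98,2]).round(4) if len(t) else None,'end face y',np.median(e).round(4) if len(e) else None,len(e))
print('lid',lidangle(P)); s=monitor.sense();print(s['ee_pos'],s['ft_force'])
cv2.imwrite('pics/s7.png',cv2.resize(p[130:260,265:420,::-1],None,fx=4.5,fy=4.5,interpolation=cv2.INTER_CUBIC))
E
```

```text
935 z 0.03429190161310202
0.46 top rear/front y [-0.1222 -0.2556] end face y -0.1209 22
0.47 top rear/front y [-0.1215 -0.2579] end face y -0.1205 29
0.48 top rear/front y [-0.122  -0.2587] end face y -0.1208 25
0.49 top rear/front y [-0.1216 -0.2571] end face y -0.1221 26
0.5 top rear/front y [-0.1206 -0.2565] end face y -0.1216 26
0.51 top rear/front y [-0.1224 -0.2568] end face y -0.1208 27
0.52 top rear/front y [-0.121  -0.2589] end face y -0.1201 23
0.53 top rear/front y [-0.1217 -0.258 ] end face y -0.1218 12
lid (np.float64(2.3208197976996634), 947)
[ 0.70295455 -0.18925766  0.12052033] [-0.11823789 -0.13445429  0.19132321]
```

View pics/s7.png

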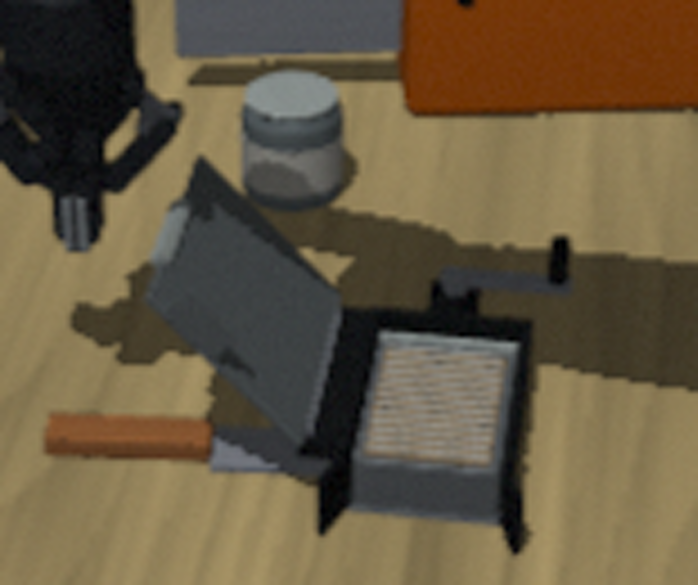

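The side view shows the filter seated and square in the housing, with its pleats at crop pixels (375-515, 345-460) and its rear end just inside the mouth. The end face at y -0.121 puts the centre at about -2 mm in the housing frame. The lid is back, and the closed fingers are behind it at (75,225). Closing the lid now.

>>> {"op": "carry_out", "data": {"increments": [{"x":0,"y":-2.0,"z":0,"twist":0,"grip":0},{"x":0,"y":-3.4,"z":0,"twist":0,"grip":0},{"x":0,"y":-5.1,"z":-1,"twist":0,"grip":0},{"x":0,"y":-6.8,"z":-2,"twist":0,"grip":0},{"x":0,"y":-8.6,"z":-2.6,"twist":0,"grip":0},{"x":0,"y":-10.4,"z":-3,"twist":0,"grip":0},{"x":0,"y":-12.2,"z":-3.2,"twist":0,"grip":0},{"x":0,"y":-13.8,"z":-3.2,"twist":0,"grip":0}]}}

```text
time: 22.8
ee_pos: [0.5638, -0.1884, 0.1512]
eef_rot: [[0.007, 1.0, 0.003], [1.0, -0.007, -0.001], [-0.001, 0.003, -1.0]]
ft_force: [1.3, 0.0, 0.3]
width: 0.0001
grasp_force: 0.6
```

```bash
python3 - <<'E'
from h import *
p,d,c=grab('side');P=pts(d,c)
V=P.reshape(-1,3);V=V[(V[:,2]>.06)&(V[:,2]<.19)&(V[:,1]>-.17)&(V[:,1]<-.12)&(V[:,0]>.47)&(V[:,0]<.67)]
k=cv2.fitLine(V[:,[0,2]].astype(np.float32),cv2.DIST_HUBER,0,.001,.001).ravel();print(k,len(V),'lid',np.arctan2(abs(k[1]),-k[0]*np.sign(k[1])))
s=monitor.sense();print(s['ee_pos'],s['ft_force'])
E
```

```text
[ 0.11846086 -0.9929587   0.5471885   0.14887492] 68 lid 1.4520566
[ 0.56199129 -0.18820906  0.15043093] [-0.08368459 -0.16494714 -0.45973058]
```

>>> {"op": "carry_out", "data": {"increments": [{"x":0,"y":-1.5,"z":0.1,"twist":0,"grip":0},{"x":0,"y":-2.9,"z":0.6,"twist":0,"grip":0},{"x":0,"y":-4.4,"z":1.3,"twist":0,"grip":0},{"x":0,"y":-5.6,"z":2.2,"twist":0,"grip":0},{"x":0,"y":-6.8,"z":3.3,"twist":0,"grip":0},{"x":0,"y":-7.7,"z":4.5,"twist":0,"grip":0},{"x":0,"y":-8.5,"z":5.9,"twist":0,"grip":0},{"x":0,"y":-8.9,"z":7.0,"twist":0,"grip":0}]}}

```text
time: 23.85
ee_pos: [0.4737, -0.1872, 0.078]
eef_rot: [[0.007, 1.0, -0.001], [1.0, -0.007, 0.001], [0.001, -0.001, -1.0]]
ft_force: [-0.2, -0.0, 1.4]
width: -0.0002
grasp_force: 0.4
```

>>> {"op": "carry_out", "data": {"increments": [{"x":0,"y":-0.2,"z":0.6,"twist":0,"grip":0},{"x":0,"y":-0.4,"z":1.2,"twist":0,"grip":0},{"x":0,"y":-0.4,"z":1.8,"twist":0,"grip":0},{"x":0,"y":-0.4,"z":2.3,"twist":0,"grip":0},{"x":0,"y":-0.4,"z":2.7,"twist":0,"grip":0},{"x":0,"y":-0.4,"z":3.0,"twist":0,"grip":0},{"x":0,"y":-0.4,"z":3.2,"twist":0,"grip":0},{"x":0,"y":-0.4,"z":3.2,"twist":0,"grip":0}]}}

```text
time: 24.85
ee_pos: [0.4709, -0.1875, 0.0507]
eef_rot: [[0.007, 1.0, -0.002], [1.0, -0.007, 0.001], [0.001, -0.002, -1.0]]
ft_force: [-10.7, 5.2, 22.4]
width: 0.0002
grasp_force: 11.0
```

```bash
cat >> h.py <<'E'
def lidflat(P):
    V=P.reshape(-1,3);V=V[(V[:,2]>.04)&(V[:,2]<.09)&(V[:,1]>-.165)&(V[:,1]<-.115)&(V[:,0]>.44)&(V[:,0]<.556)]
    k=np.polyfit(V[:,0],V[:,2],1);k=np.polyfit(*V[abs(V[:,2]-np.polyval(k,V[:,0]))<.006][:,[0,2]].T,1);return 'lid',-np.arctan(k[0]),'z at hinge',np.polyval(k,.56),len(V)
E
python3 - <<'E'
from h import *
for n in('side','top'):
    p,d,c=grab(n);P=pts(d,c);print(n,lidflat(P),clip(P))
s=monitor.sense();print(s['ee_pos'],s['ft_force'])
E
```

```text
side ('lid', np.float64(-0.0010174109832429916), 'z at hinge', np.float64(0.05018264849613449), 527) ('bar angle', np.float64(-0.3627738636630471), 13, 'tab', 0, None)Traceback (most recent call last):
  File "<stdin>", line 3, in <module>
  File "h.py", line 19, in clip
    b=V[(V[:,2]>.0575)&(V[:,2]<.067)];k=np.polyfit(b[:,0],b[:,1],1)
                                        ~~~~~~~~~~^^^^^^^^^^^^^^^^^
    raise TypeError("expected non-empty vector for x")
TypeError: expected non-empty vector for x
```

>>> {"op": "carry_out", "data": {"increments": [{"x":0,"y":0,"z":-2,"twist":0,"grip":0},{"x":0,"y":0,"z":-8,"twist":0,"grip":0},{"x":-5,"y":-2,"z":-8,"twist":0,"grip":0},{"x":-10,"y":-4,"z":-8,"twist":0,"grip":0},{"x":-13.2,"y":-4.8,"z":-8,"twist":0,"grip":0},{"x":-13.2,"y":-4.8,"z":-5,"twist":0,"grip":0},{"x":-13.2,"y":-4.8,"z":-2.4,"twist":0,"grip":0},{"x":-13.2,"y":-4.8,"z":-2.4,"twist":0,"grip":0}]}}

```text
time: 25.95
ee_pos: [0.4203, -0.3178, 0.069]
eef_rot: [[0.007, 1.0, -0.004], [1.0, -0.007, 0.004], [0.004, -0.004, -1.0]]
ft_force: [0.2, 0.1, 0.3]
width: -0.0
grasp_force: 0.0
```

```bash
python3 - <<'E'
from h import *
p,d,c=grab('side');P=pts(d,c);print(lidflat(P),clip(P))
s=monitor.sense();print(s['ee_pos'],s['ft_force'])
E
```

```text
('lid', np.float64(-0.0002095830124784269), 'z at hinge', np.float64(0.05008956246802493), 536) ('bar angle', np.float64(0.012947919625613561), 75, 'tab', 48, array([ 0.42318518, -0.29447917,  0.08936112]))
[ 0.4213131  -0.31857123  0.07068323] [ 0.87382705 -0.48796904 -0.78420042]
```

>>> {"op": "carry_out", "data": {"increments": [{"x":1.2,"y":0.9,"z":-0.4,"twist":0,"grip":0},{"x":2.1,"y":0.95,"z":-0.4,"twist":0,"grip":0},{"x":3.4,"y":0.7,"z":-0.4,"twist":10,"grip":0},{"x":4.7,"y":0.75,"z":-0.4,"twist":20,"grip":0},{"x":6.0,"y":1.05,"z":-0.4,"twist":30,"grip":0},{"x":7.1,"y":1.55,"z":-0.4,"twist":40,"grip":0},{"x":8.15,"y":2.3,"z":-0.4,"twist":50,"grip":0},{"x":8.15,"y":2.3,"z":-0.4,"twist":55,"grip":0}]}}

```text
time: 27.0
ee_pos: [0.4463, -0.2367, 0.0766]
eef_rot: [[0.824, 0.567, 0.002], [0.567, -0.824, -0.001], [0.001, 0.002, -1.0]]
ft_force: [0.3, 0.6, 0.9]
width: 0.0002
grasp_force: 0.0
```

```bash
cat >> h.py <<'E'
def tab(P):
    V=P.reshape(-1,3);b=V[(V[:,1]<-.2)&(V[:,1]>-.31)&(V[:,0]>.40)&(V[:,0]<.52)&(V[:,2]>.0585)&(V[:,2]<.066)]
    v=cv2.fitLine(b[:,:2].astype(np.float32),cv2.DIST_HUBER,0,.001,.001).ravel();v=v if v[1]>0 else -v
    return 'clip',np.arctan2(v[1],-v[0]),v.round(3),len(b)
E
python3 - <<'E'
from h import *
for n in('side','top'):
    p,d,c=grab(n);P=pts(d,c);print(lidflat(P),tab(P))
s=monitor.sense();print(s['ee_pos'],s['ft_force'],s['eef_rot'][0])
E
```

```text
('lid', np.float64(-0.00025854350056017504), 'z at hinge', np.float64(0.05018678878678668), 534) ('clip', np.float32(1.0763141), array([-0.475,  0.88 , -0.476,  0.249], dtype=float32), 84)
('lid', np.float64(-0.0016769698038643361), 'z at hinge', np.float64(0.0517827725577084), 1006) ('clip', np.float32(0.5517998), array([-0.852,  0.524, -0.471,  0.224], dtype=float32), 11)
[ 0.44601903 -0.23711747  0.07639859] [ 0.5892836  -0.65565529 -0.44190754] [0.82224586 0.5691308  0.00136867]
```

>>> {"op": "carry_out", "data": {"increments": [{"x":1.25,"y":-0.3,"z":0,"twist":9,"grip":0},{"x":2.5,"y":-0.2,"z":0,"twist":18,"grip":0},{"x":3.2,"y":0,"z":0,"twist":27,"grip":0},{"x":3.65,"y":0.1,"z":0,"twist":34,"grip":0},{"x":3.9,"y":0.2,"z":0,"twist":34,"grip":0},{"x":3.9,"y":0.2,"z":0,"twist":34,"grip":0},{"x":3.9,"y":0.2,"z":0,"twist":34,"grip":0},{"x":3.9,"y":0.2,"z":0,"twist":34,"grip":0}]}}

```text
time: 28.1
ee_pos: [0.4748, -0.2172, 0.0757]
eef_rot: [[1.0, 0.014, -0.01], [0.014, -1.0, 0.0], [-0.01, -0.0, -1.0]]
ft_force: [-16.5, -1.1, 10.0]
width: 0.0001
grasp_force: 7.9
```

```bash
python3 - <<'E'
from h import *
p,d,c=grab('side');P=pts(d,c);print(lidflat(P),tab(P))
s=monitor.sense();print(s['ee_pos'],s['ft_force'],s['eef_rot'][0])
E
```

```text
('lid', np.float64(0.0012843643668463617), 'z at hinge', np.float64(0.050001928145574796), 538) ('clip', np.float32(1.524144), array([-0.047,  0.999, -0.492,  0.233], dtype=float32), 25)
[ 0.47480036 -0.21715911  0.0756571 ] [-16.44826381  -1.05499714  10.13333798] [ 0.99985759  0.01360488 -0.00998573]
```

The clip is at its stop (-16 N). Backing off, then checking.

>>> {"op": "carry_out", "data": {"increments": [{"x":-0.6,"y":0,"z":0,"twist":0,"grip":0},{"x":-1.6,"y":0,"z":0,"twist":0,"grip":0},{"x":-3,"y":0,"z":-2,"twist":0,"grip":0},{"x":-4,"y":0,"z":-6,"twist":0,"grip":0},{"x":-4,"y":0,"z":-11,"twist":0,"grip":0},{"x":-4,"y":0,"z":-14,"twist":0,"grip":0},{"x":-4,"y":0,"z":-14,"twist":0,"grip":0},{"x":-4,"y":0,"z":-14,"twist":0,"grip":0}]}}

```text
time: 29.15
ee_pos: [0.438, -0.2172, 0.2143]
eef_rot: [[1.0, 0.011, -0.001], [0.011, -1.0, 0.001], [-0.001, -0.001, -1.0]]
ft_force: [0.6, 0.0, 0.1]
width: -0.0
grasp_force: 0.0
```

```bash
python3 - <<'E'
from h import *
p,d,c=grab('side');P=pts(d,c);print(lidflat(P),tab(P))
V=P.reshape(-1,3);V=V[(V[:,0]>.46)&(V[:,0]<.525)&(V[:,1]>-.15)&(V[:,1]<-.1)&(V[:,2]>.006)&(V[:,2]<.022)];print('end face y',np.median(V[:,1]),len(V))
cv2.imwrite('pics/s8.png',cv2.resize(p[130:260,265:420,::-1],None,fx=4.5,fy=4.5,interpolation=cv2.INTER_CUBIC))
E
```

```text
('lid', np.float64(0.004692635698649762), 'z at hinge', np.float64(0.049792938819181135), 530) ('clip', np.float32(1.5759443), array([ 0.005,  1.   ,  0.489, -0.245], dtype=float32), 48)
end face y -0.12101555686303764 88
```

View pics/s8.png

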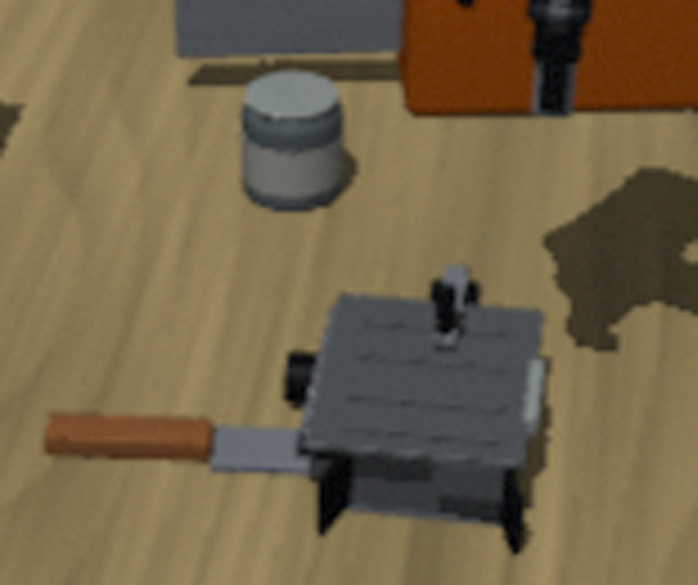

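The picture shows the lid flat and closed, with its lip at crop pixel (533,390). The clip lies over it with its tab at (447,310), and the filter's end is inside the mouth at (430,485). Handing in.

```bash
python3 -c "
from cell import arm
print(arm.close_job())"
```

```text
the job is handed in; nothing more can be done
None
```

The job is handed in at about 29 s of the 72 s limit: the filter sits square against the seal plate, the lid is closed and the clip is fully over it; no verdict came back.

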